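Brush out a leaning soldering-iron rest

ROBOT

A 6-joint arm with a two-finger parallel gripper is mounted at the origin on the work surface; the furniture and walls round the work are solid. World frame = base frame: x ahead of the robot, y to its left, z up, the work surface at z = 0. Lengths are in mm, angles in rad, forces in N, time in s.
With the tool pointing down it reaches from about 300 to 850 mm from the base axis. Payload 4.2 kg.
Tool frame: the origin (TCP) lies at the centre of the arm's flange, where the gripper is bolted on; the fingertips stand 191 mm ahead of it and the grasp point (between the pads) lies 172 mm ahead of it (arm.grasp_offset is the distance from the TCP to the grasp point, in mm); z points along the fingers, y is the line along which they close (so a half turn about z gives the same grasp; the last joint's range is limited). The gripper opens to 91 mm and grips with 3 to 60 N. Pads are 32 mm wide; open, the fingers measure 118 mm over their backs; the gripper's body (76 mm by 178 mm) begins 60 mm behind the grasp point.
Start: joints at [1.285, 0.32, 1.565, -0, 1.257, -0.02], TCP at [151.038, 554.807, 404.776] pointing down, gripper open.
Joint ranges: [-3.11, 3.11], [-0.84, 2.01], [0.21, 2.61], [-1.34, 4.49], [0.05, 2.63], [-2.56, 2.56]. Speed limits (rad/s): [2.57, 2.57, 3.14, 3.14, 3.14, 3.14].

INTERFACE

Orientations are given as [roll, pitch, yaw] about the fixed x, y, z axes, in that order (R = Rz(yaw) Ry(pitch) Rx(roll)).
In Python, from rig import arm gives the robot as it stands.
- The arm moves only by the shell command python3 -m inch 'ROWS' [OPENING]. ROWS is JSON, a list of rows, each a list of 6 numbers: the shift along the world's x, y, z in units of 0.4 m (1.0 is 0.4 m), then the turn, a rotation vector about the world's x, y, z in units of pi rad (1.0 is pi rad). In form: [[tx, ty, tz, rx, ry, rz], ...]. A call has 1 to 5 rows; each row is the pose to reach, as a shift and turn from the pose commanded when the call began, turning the shorter way round; what a row does not reach only later rows make up. A row lasts 1/12 s, in which the tool goes at most 41.7 mm and 7.16 degrees, less where a joint would pass 70% of its speed; a pose out of reach is approached as far as the arm can. A call with a number of a shift or a turn outside -1 to 1 is refused whole. A call with a gripper value outside its range is refused whole. OPENING is the opening, from 0 (shut) to 1 (fully open), set as the call begins (- or left out, the last holds). The fingers move at their own pace and stop on an object; the grip force is fixed at half the most. Time passes only in rows, so rows that repeat a pose let the fingers close. It gives the time, the measured TCP pose, the force, the opening and the grip force at its end, in the units of the state.
- arm.observe(): the state, without advancing time (a new reading comes with each control period).
- arm.snapshot(name): name is "scene" or "side" or "wrist"; returns a dict with "color" (384x512x3 uint8, red, green, blue), "K" (3x3 intrinsics, pixels), "pose" (4x4, takes a point from camera to world coordinates); the wrist camera has in their place "T_tool_cam" (4x4, takes a point from camera to tool coordinates, whose origin is the TCP and whose axes are the flange's). Camera axes: x right, y down, z forward; pixel columns grow to the right and rows downward; lengths in mm; the calibration is good to about 2 mm. A picture is of the moment at which its call begins: read the wrist's pose just before it. There is no depth.
- arm.close_job(): hands the job in; it is judged then, once.
Trained networks look in the newest picture that a camera, given by its name, has taken for a name from the list of things; names that differ only in an ending like _2 or _b are one class to them, and where a whole thing is asked for, a point or a joint stands for the part that bears it (a point fixed in the world has none). Each returns a list of dicts, best first, with "conf" (0 to 1); they miss things now and then, are a little off and sometimes report something else, mostly with a low value. They report only what shows in the picture. A call takes as long as a camera call. They do not tell look-alikes from the thing itself.
- arm.recognise(camera, thing): "extent" ([left, top, right, bottom] in pixels, round what is visible of it).
- arm.silhouettes(camera, thing): "region" (384x512 bool, what is visible of it) and "extent" ([left, top, right, bottom] in pixels, round what is visible of it).
- arm.mark_of(camera, thing): "centre" ([column, row] in pixels: a listed point, or the origin of a listed thing).
The state is a dict: "t": time; "joints": joint angles; "joint_velocities": joint speeds; "tau": joint torques, N m; "tool_pos": TCP position; "ee_rot": TCP orientation; "wrist_force": force on the tool from outside, world axes, zero at the start; "wrist_torque": the same for the moment, N m; "opening": finger opening in mm; "gripper_force": force on a finger pad.
Only numpy, scipy, OpenCV 4.12 (cv2) and the standard library are available. Lean on these libraries where they do the work, as an engineer would, in place of code of your own. Each camera call takes 0.05 s, during which the arm holds its last target. There are 200 camera calls.

TASK

The cup of the bench rest in which the cordless iron stands has to be cleaned: move the iron over into the cup of the other, empty rest so that it sits fully home there, then take the long tube brush from its pot and scrub the cup the iron came out of, three times right down to the floor of the cup and back up to its mouth. Work gently and do not ram the brush into the cup; finally stand the brush back in its pot, bristles down, and leave the other things on the bench where they lie.

Things in the scene. Friction and masses are not known exactly. Their poses are not given: they have to be found in the camera images.
- rest_a: bench rest that holds the iron at the start, fixed: dark cast foot 125 x 92 x 13 mm with a steel cup leaning 34 degrees from vertical toward the front of the rest (-x of the rest, about toward the robot). Origin: underside centre of the foot, z up. Left or right of the other rest.
- rest_b: the other, identical bench rest, empty at the start, fixed. Origin and axes as rest_a.
- rest_a_cup: the cup to be cleaned, on rest_a: round steel cup closed at the bottom, bore 36 mm, outside 41 mm (rolled rim 45 mm), 100 mm deep inside. Origin: centre of the inner floor; z runs along the cup's axis out of its mouth (mouth centre at z = 0.100), leaning 0.6 rad from vertical. In the rest's frame the origin is at (0.035, 0, 0.036).
- rest_b_cup: the cup of rest_b, same size and axes as rest_a_cup.
- iron: cordless soldering iron, cold, 172 mm long. Origin at the tip, z along its axis to the butt. Barrel 9 mm thick up to z = 46 mm, nose widening to 31 mm diameter (62 to 85), black flange 45 mm diameter (85 to 90), round black handle 24 mm diameter (92 to 172). It sits in a cup tip down, flange on the rim, the tip then 15 mm above the cup's floor.
- brush_pot: aluminium pot for the brush, fixed: foot of 80 mm diameter, bore 40 mm, rim 98 mm above the bench, inner floor 14 mm above the bench. Origin: underside centre, z up.
- tube_brush: long round tube brush, 205 mm, standing bristles down in the pot. Origin at the centre of the bristle end, z along its axis to the end of the handle. Bristle head 28 mm diameter (z = 0 to 70 mm), wire stem 6 mm (70 to 115), round wooden handle 21 mm diameter (125 to 198, end at 205).
- tape_roll: roll of amber tape lying flat, 66 x 18 mm, a bystander. Origin: underside centre.
- circuit_board: dark circuit board lying flat, 62 x 89 x 13 mm, a bystander. Origin: underside centre.
- flat_brush: small flat black bench brush lying down, 16 x 120 x 17 mm, a bystander (not the brush to use). Origin: underside centre.
- adapter: black mains adapter block lying flat, 46 x 116 x 32 mm, a bystander. Origin: underside centre.
- shelf_post (a point): axis of a fixed grey steel upright, 45 mm square, that rises from the bench to over 1.3 m to the right of the rests; keep the arm and gripper clear of it. The point lies 200 mm above the bench.
Mind the look-alikes: they are no part of the job. Of the things that look like the tube_brush, the smallest one is meant.

How it is judged (in metres and radians):
On the way, in this order (a step that is already met when the one before it is completed fails the run):
1. the iron sits fully home in the cup of the other rest and is let go (x of iron in the frame of rest_b_cup between -0.012 and 0.012 m and y of iron in the frame of rest_b_cup between -0.012 and 0.012 m and z of iron in the frame of rest_b_cup between 0.005 and 0.022 m and angle between the z axis of iron and the z axis of rest_b_cup, either way round below 0.12 rad and contact force between the fingers and iron below 0.5 N), for 0.2 s.
2. the end of the bristles is down at the floor of the cup to be cleaned, the first time (x of tube_brush in the frame of rest_a_cup between -0.012 and 0.012 m and y of tube_brush in the frame of rest_a_cup between -0.012 and 0.012 m and angle between the z axis of tube_brush and the z axis of rest_a_cup, either way round below 0.2 rad and z of tube_brush in the frame of rest_a_cup below 0.014 m).
3. the bristles are drawn up toward the mouth, the first time (z of tube_brush in the frame of rest_a_cup above 0.065 m).
4. the end of the bristles is down at the floor of the cup to be cleaned, the second time (all of step 2).
5. the bristles are drawn up toward the mouth, the second time (z of tube_brush in the frame of rest_a_cup above 0.065 m).
6. the end of the bristles is down at the floor of the cup to be cleaned, the third time (all of step 4).
7. the bristles are drawn up toward the mouth, the third time (z of tube_brush in the frame of rest_a_cup above 0.065 m).
At the end, for the whole second after the job is handed in: Iron let go in the other rest's cup, flange on the rim (tip 5-22 mm above the floor, within 12 mm of the axis and 0.12 rad); brush bristles down in its pot (end within 12 mm of its floor and 16 mm of its axis, leaning under 0.3 rad); both at rest (all of step 1 and x of tube_brush in the frame of brush_pot between -0.016 and 0.016 m and y of tube_brush in the frame of brush_pot between -0.016 and 0.016 m and z of tube_brush in the frame of brush_pot below 0.026 m and angle between tube_brush's own z axis and vertical below 0.3 rad and linear speed of each of iron, tube_brush below 0.02 m/s); the robot touches nothing.
It fails at once if the brush is rammed into the cup with more than 80 N (contact force between tube_brush and rest_a_cup above 80 N).
It fails at once if the iron or the brush is dropped or laid over (leaning more than 69 degrees) (angle between any of iron, tube_brush's own z axis and vertical above 1.2 rad).
It fails at once if a bystander is shifted by more than 30 mm (distance of any of tape_roll, circuit_board, flat_brush, adapter from where it was at the start of the episode above 0.03 m).
It also fails if it takes over 64 s, if anything falls off the work surface, if the arm or the gripper's body presses on something with over 40 N, if the wrist force passes 120 N, or if a joint passes its speed limit or range.

## Working session

There is one attempt and no reset: what is moved stays moved. The work goes in short steps, Python scripts to look and compute and a shell command to move; the robot and the scene stay as the last step left them, time stands still between calls to the robot, and variables do not carry over. Pictures are saved under pics/ and viewed, at most 10 in all, crops included, and the job is handed in when it is done.

```bash
ls; mkdir -p pics; python3 - <<'E'
from rig import arm
import cv2,numpy as np
s=arm.observe(); print(s)
for c in ["scene","side"]:
    d=arm.snapshot(c); cv2.imwrite(f"pics/{c}0.png",d["color"][:,:,::-1])
    np.savez(f"{c}0.npz",**d)
    print(c,d["K"].tolist(),np.round(d["pose"],3).tolist())
    for n in ["rest_a","rest_a_cup","iron","brush_pot","tube_brush","tape_roll","circuit_board","flat_brush","adapter","shelf_post"]:
        m=[(np.round(x["centre"]).tolist(),round(x["conf"],2)) for x in arm.mark_of(c,n)]
        r=[(np.round(x["extent"]).tolist(),round(x["conf"],2)) for x in arm.recognise(c,n)] if n in("iron","tube_brush") else ""
        print(n,m,r)
a,b=[cv2.imread(f"pics/{c}0.png") for c in("scene","side")]
E
```

```text
pics
{'t': 0.0, 'joints': array([ 1.28501127e+00,  3.20298133e-01,  1.56565978e+00, -2.21627563e-05,
        1.25742171e+00, -1.99909217e-02]), 'joint_velocities': array([ 0.00141677,  0.0008781 ,  0.00014699, -0.00071566,  0.00172116,
       -0.00055398]), 'tau': array([-4.08451315e-04, -4.12452507e+01, -2.31978267e+01,  7.27127306e-02,
        4.56530973e-02, -1.54406730e-04]), 'tool_pos': array([150.98884499, 554.64992975, 403.92388548]), 'ee_rot': array([-3.13980562e+00, -1.46539173e-05,  2.87580536e+00]), 'wrist_force': array([-0.0193162 ,  0.43092895, -0.2387556 ]), 'wrist_torque': array([0.01235975, 0.01154067, 0.02536782]), 'gripper_force': 0.0, 'opening': 91.0716193715691}
scene [[352.6431668354393, 0.0, 253.94277491930464], [0.0, 352.6431668354393, 189.3296284477331], [0.0, 0.0, 1.0]] [[-0.443, 0.77, -0.459, 923.695], [0.896, 0.38, -0.228, 295.913], [-0.001, -0.513, -0.859, 880.018], [0.0, 0.0, 0.0, 1.0]]
rest_a [([282.0, 264.0], 0.67), ([223.0, 235.0], 0.58)] 
rest_a_cup [([216.0, 239.0], 0.53)] 
iron [] []
brush_pot [([269.0, 193.0], 0.85), ([282.0, 261.0], 0.4), ([217.0,
[... 485 characters left out ...]
584343816], [0.0, 0.0, 1.0]] [[-0.508, 0.668, -0.544, 1039.625], [0.861, 0.391, -0.325, 397.891], [-0.005, -0.633, -0.774, 878.682], [0.0, 0.0, 0.0, 1.0]]
rest_a [([289.0, 302.0], 0.94), ([215.0, 262.0], 0.9)] 
rest_a_cup [([201.0, 265.0], 0.81)] 
iron [([278.0, 214.0], 0.36)] []
brush_pot [([277.0, 209.0], 0.92)] 
tube_brush [([179.0, 237.0], 0.63), ([148.0, 265.0], 0.51), ([240.0, 193.0], 0.45)] [([148.0, 136.0, 192.0, 248.0], 0.91), ([149.0, 238.0, 157.0, 262.0], 0.76), ([275.0, 140.0, 287.0, 191.0], 0.72)]
tape_roll [([332.0, 251.0], 0.98)] 
circuit_board [([344.0, 219.0], 0.56)] 
flat_brush [([243.0, 194.0], 0.63)] 
adapter [([305.0, 191.0], 0.78), ([201.0, 266.0], 0.17)] 
shelf_post []
```

View pics/scene0.png

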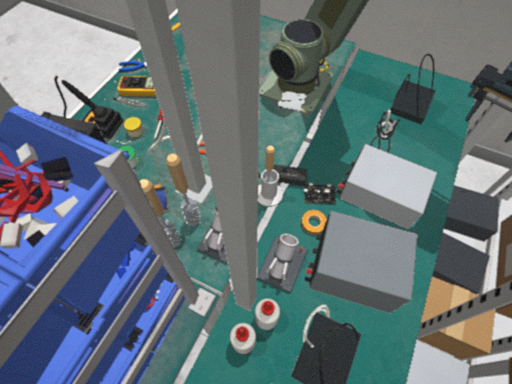

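View pics/side0.png

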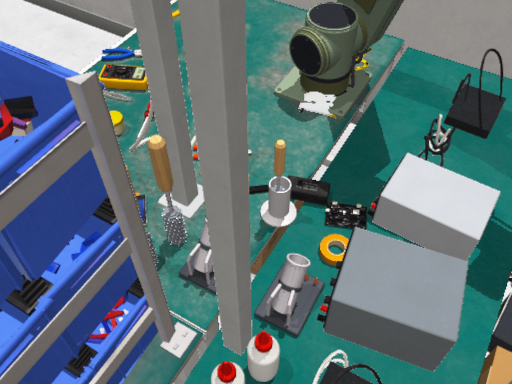

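The scene camera shows the empty rest at (282,264), the pot with the small brush at (269,190), and the other rest half hidden behind the post at about (220,237). Two larger look-alike brushes stand further right. Next I triangulate.

```bash
cat > h.py <<'E'
import numpy as np,cv2
from scipy.spatial.transform import Rotation as R
def ray(K,P,px):
    d=P[:3,:3]@np.linalg.inv(K)@np.array([px[0],px[1],1.]); return P[:3,3],d/np.linalg.norm(d)
def onz(K,P,px,z=0):
    o,d=ray(K,P,px); return o+d*(z-o[2])/d[2]
def tri(obs):
    A=np.zeros((3,3));b=np.zeros(3);L=[]
    for K,P,px in obs:
        o,d=ray(K,P,px);M=np.eye(3)-np.outer(d,d);A+=M;b+=M@o;L.append((o,d))
    x=np.linalg.solve(A,b); return x,[round(float(np.linalg.norm((np.eye(3)-np.outer(d,d))@(x-o))),1) for o,d in L]
def proj(K,P,X):
    X=np.atleast_2d(X);c=(X-P[:3,3])@P[:3,:3];p=c@K.T;return p[:,:2]/p[:,2:]
def tool(s):
    T=np.eye(4);T[:3,:3]=R.from_euler('xyz',s["ee_rot"]).as_matrix();T[:3,3]=s["tool_pos"];return T
E
python3 - <<'E'
from h import *
S=np.load("scene0.npz");D=np.load("side0.npz")
def t(n,a,b):
    x,e=tri([(S["K"],S["pose"],a),(D["K"],D["pose"],b)])
    print(n,np.round(x),e,"onz",np.round(onz(S["K"],S["pose"],a)[:2]),np.round(onz(D["K"],D["pose"],b)[:2]))
t("rest_b",(282,264),(289,302));t("rest_a",(223,235),(215,262));t("pot",(269,193),(277,209))
t("tape",(312,220),(332,251));t("pcb",(319,193),(344,219));t("adapter",(287,178),(305,191))
t("brushtop",(270,148),(280,143));t("fake",(196,219),(179,237))
for n,a in dict(post=(205,190),box1=(348,195),box2=(315,290),box2b=(330,215),post2=(240,305)).items(): print(n,onz(S["K"],S["pose"],a))
E
```

```text
rest_b [616. 225. -19.] [0.8, 0.8] onz [622. 227.] [626. 228.]
rest_a [605.  41. -38.] [0.3, 0.3] onz [619.  51.] [623.  56.]
pot [471. 116.  46.] [1.2, 1.2] onz [445. 107.] [440.  99.]
tape [455. 246. -33.] [2.5, 2.5] onz [470. 250.] [478. 250.]
pcb [355. 231. -46.] [2.5, 2.5] onz [381. 236.] [391. 238.]
adapter [406. 144.  53.] [2.3, 2.3] onz [374. 133.] [363. 129.]
brushtop [451. 104. 217.] [0.1, 0.1] onz [296.  40.] [257.   7.]
fake [616. -35.  15.] [1.9, 1.9] onz [610. -39.] [610. -44.]
post [517.89253859 -64.23799582   0.        ]
box1 [349.99876225 313.31558149   0.        ]
box2 [646.69533543 327.19912999   0.        ]
box2b [433.69555274 289.00441033   0.        ]
post2 [761.4360816  177.01419459   0.        ]
```

```bash
M='[.275,-.345,.125,0,0,0]'; python3 -m inch '[[.275,-.345,.125,0,0,0],[.275,-.345,.125,0,0,0],[.275,-.345,.125,0,0,0],[.275,-.345,.125,0,0,0],[.275,-.345,.125,0,0,0]]'
python3 -m inch '[[.275,-.345,.125,0,0,0],[.275,-.345,.125,0,0,0],[.275,-.345,.125,0,0,0],[.275,-.345,.125,0,0,0],[.275,-.345,.125,0,0,0]]'
python3 -m inch '[[.275,-.345,.125,0,0,0],[.275,-.345,.125,0,0,0],[.275,-.345,.125,0,0,0],[.275,-.345,.125,0,0,0],[.275,-.345,.125,0,0,0]]'
python3 - <<'E'
from h import *
from rig import arm
s=arm.observe();d=arm.snapshot("wrist");print(s["t"],s["joints"],s["tool_pos"],s["ee_rot"])
P=tool(s)@d["T_tool_cam"];print(d["K"],np.round(d["T_tool_cam"],3))
np.savez("w1.npz",color=d["color"],K=d["K"],pose=P,joints=s["joints"]);cv2.imwrite("pics/w1.png",d["color"][:,:,::-1])
for n in ["rest_a","rest_a_cup","iron","brush_pot","tube_brush","tape_roll","circuit_board","flat_brush","adapter"]:
    print(n,[(np.round(x["centre"]).tolist(),round(x["conf"],2),np.round(onz(d["K"],P,x["centre"])[:2]).tolist()) for x in arm.mark_of("wrist",n)],[(np.round(x["extent"]).tolist(),round(x["conf"],2)) for x in arm.recognise("wrist",n)] if n in("iron","tube_brush") else "")
E
```

```text
1.3 [ 1.28502529e+00  3.19593928e-01  1.56453337e+00 -3.10895615e-05
  1.25737148e+00 -2.00135309e-02] [151.02642025 554.80203845 404.76645532] [3.14149939e+00 3.14485748e-05 2.87584473e+00]
[[321.65415527   0.         254.15382085]
 [  0.         321.65415527 190.0323857 ]
 [  0.           0.           1.        ]] [[ 1.0000e-03 -9.6300e-01 -2.7000e-01  7.7232e+01]
 [ 1.0000e+00  1.0000e-03 -0.0000e+00 -5.3100e-01]
 [ 1.0000e-03 -2.7000e-01  9.6300e-01  1.9967e+01]
 [ 0.0000e+00  0.0000e+00  0.0000e+00  1.0000e+00]]
rest_a [] 
rest_a_cup [] 
iron [] []
brush_pot [] 
tube_brush [] []
tape_roll [] 
circuit_board [] 
flat_brush [] 
adapter [] invalid input: not JSON, or not a number
invalid input: not JSON, or not a number
invalid input: not JSON, or not a number
```

View pics/w1.png

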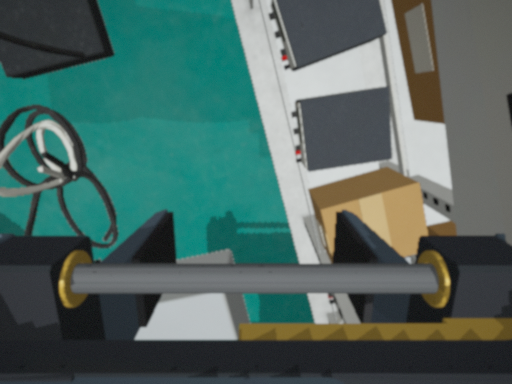

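```bash
python3 -m inch '[[0.275,-0.345,0.125,0,0,0],[0.275,-0.345,0.125,0,0,0],[0.275,-0.345,0.125,0,0,0],[0.275,-0.345,0.125,0,0,0],[0.275,-0.345,0.125,0,0,0]]'
python3 -m inch '[[0.275,-0.345,0.125,0,0,0],[0.275,-0.345,0.125,0,0,0],[0.275,-0.345,0.125,0,0,0],[0.275,-0.345,0.125,0,0,0],[0.275,-0.345,0.125,0,0,0]]'
python3 -m inch '[[0.275,-0.345,0.125,0,0,0],[0.275,-0.345,0.125,0,0,0],[0.275,-0.345,0.125,0,0,0],[0.275,-0.345,0.125,0,0,0],[0.275,-0.345,0.125,0,0,0]]'
cat > look.py <<'E'
import sys
from h import *
from rig import arm
k=sys.argv[1]
s=arm.observe();d=arm.snapshot("wrist");print(s["t"],s["joints"],s["tool_pos"],s["ee_rot"])
P=tool(s)@d["T_tool_cam"]
np.savez(k+".npz",color=d["color"],K=d["K"],pose=P,joints=s["joints"]);cv2.imwrite(f"pics/{k}.png",d["color"][:,:,::-1])
for n in ["rest_a","rest_a_cup","iron","brush_pot","tube_brush","tape_roll","circuit_board","flat_brush","adapter"]:
    print(n,[(np.round(x["centre"]).tolist(),round(x["conf"],2),np.round(onz(d["K"],P,x["centre"])[:2]).tolist()) for x in arm.mark_of("wrist",n)],[(np.round(x["extent"]).tolist(),round(x["conf"],2)) for x in arm.recognise("wrist",n)] if n in("iron","tube_brush") else "")
E
python3 look.py w2
```

```text
t: 2.32
tool_pos: [262.8, 413.8, 456.6]
ee_rot: [3.14, 0.003, 2.874]
wrist_force: [-0.1, 0.1, 0.4]
opening: 91.2
gripper_force: 0.0
t: 2.73
tool_pos: [372.9, 275.8, 506.6]
ee_rot: [3.141, 0.004, 2.873]
wrist_force: [0.2, 0.2, -0.6]
opening: 91.1
gripper_force: 0.0
t: 3.15
tool_pos: [483.2, 137.5, 556.2]
ee_rot: [-3.141, 0.004, 2.872]
wrist_force: [-0.2, -0.2, -0.1]
opening: 91.0
gripper_force: 0.0
3.15 [ 0.2549687   0.14371828  1.42656675 -0.00212386  1.56810205 -1.04630102] [483.17757744 137.50231393 556.15099764] [-3.14135956  0.00383824  2.87206882]
rest_a [([227.0, 229.0], 0.93, [614.0, 51.0]), ([324.0, 208.0], 0.59, [620.0, 226.0])] 
rest_a_cup [([235.0, 259.0], 0.58, [675.0, 48.0])] 
iron [([234.0, 257.0], 0.92, [670.0, 47.0])] [([190.0, 235.0, 235.0, 265.0], 0.82)]
brush_pot [([228.0, 130.0], 0.93, [446.0, 102.0])] 
tube_brush [([226.0, 134.0], 0.66, [450.0, 98.0]), ([182.0, 280.0], 0.64, [689.0, -62.0]), ([174.0, 242.0], 0.51, [612.0, -51.0])] [([203.0, 125.0, 235.0, 164.0], 0.94), ([135.0, 236.0, 189.0, 338.0], 0.81), ([156.0, 295.0, 186.0, 340.0], 0.69), ([198.0, 47.0, 268.0, 105.0], 0.62)]
tape_roll [([318.0, 124.0], 0.74, [476.0, 248.0])] 
circuit_board [([298.0, 68.0], 0.87, [382.0, 235.0]), ([230.0, 79.0], 0.47, [371.0, 128.0])] 
flat_brush [([169.0, 139.0], 0.73, [434.0, 3.0])] 
adapter [([227.0, 81.0], 0.62, [371.0, 124.0])]
```

View pics/w2.png

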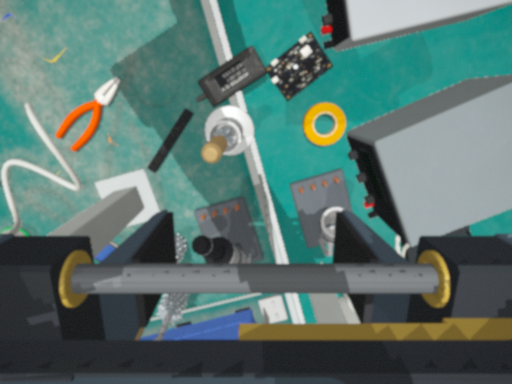

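The wrist view shows the iron in rest_a (butt at (202,245)), empty rest_b at (325,205), and the brush in its pot at (228,130). The gripper hides the front of the rests, so I'll shift forward for a second, clearer view.

```bash
python3 -m inch '[[0.25,0,0,0,0,0],[0.25,0,0,0,0,0],[0.25,0,0,0,0,0]]'; python3 look.py w3; python3 -c "
import cv2;i=cv2.imread('pics/w3.png')[60:240,130:390];cv2.imwrite('pics/w3c.png',cv2.resize(i,None,fx=3,fy=3,interpolation=2))"
```

```text
t: 4.0
tool_pos: [584.3, 141.1, 553.4]
ee_rot: [3.142, 0.001, 2.876]
wrist_force: [-0.4, -0.1, -0.8]
opening: 91.2
gripper_force: 0.0
4.0 [ 2.17877439e-01  3.14479716e-01  1.20736687e+00 -4.89990720e-04
  1.61871016e+00 -1.08709189e+00] [584.26258707 141.05677536 553.44878478] [3.14154415e+00 1.14467534e-03 2.87574191e+00]
rest_a [([211.0, 180.0], 0.97, [618.0, 55.0]), ([309.0, 155.0], 0.66, [620.0, 225.0])] 
rest_a_cup [([215.0, 205.0], 0.63, [663.0, 48.0]), ([306.0, 64.0], 0.39, [480.0, 252.0])] 
iron [([210.0, 200.0], 0.87, [653.0, 43.0])] [([160.0, 154.0, 210.0, 207.0], 0.9)]
brush_pot [([208.0, 70.0], 0.79, [448.0, 103.0])] 
tube_brush [([152.0, 191.0], 0.91, [611.0, -49.0]), ([206.0, 68.0], 0.6, [445.0, 100.0]), ([147.0, 78.0], 0.26, [434.0, 6.0])] [([90.0, 183.0, 168.0, 264.0], 0.79), ([164.0, 42.0, 214.0, 79.0], 0.65)]
tape_roll [([305.0, 62.0], 0.71, [476.0, 252.0]), ([204.0, 70.0], 0.55, [446.0, 96.0]), ([147.0, 80.0], 0.54, [437.0, 6.0])] 
circuit_board [([209.0, 68.0], 0.29, [446.0, 105.0])] 
flat_brush [([143.0, 79.0], 0.63, [434.0, 1.0]), ([306.0, 156.0], 0.4, [620.0, 221.0])] 
adapter [([210.0, 11.0], 0.87, [370.0, 130.0])]
```

View pics/w3c.png

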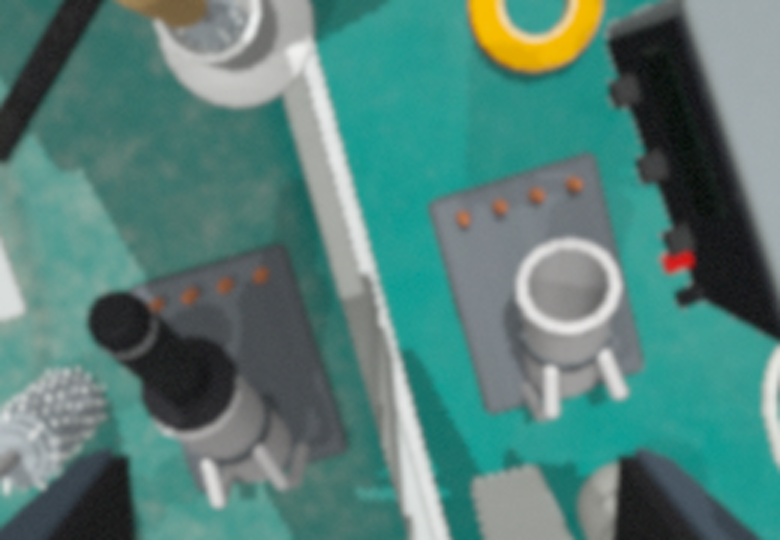

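```bash
cat > fit.py <<'E'
from h import *
from scipy.optimize import least_squares
W=np.load("w3.npz");S=np.load("scene0.npz");D=np.load("side0.npz")
cr=lambda u,v:np.array([130+(u-1)/3,60+(v-1)/3])
def cup(z): return [35-np.sin(.6)*z,0,36+np.cos(.6)*z]
def fit(pts,x0):
    def f(p):
        M=R.from_euler('z',p[2]).as_matrix();r=[]
        for V,X,px in pts: r+=list((proj(V["K"],V["pose"],M@np.array(X,float)+[p[0],p[1],0])[0]-px)/1.)
        return np.array(r)
    s=least_squares(f,x0,x_scale=[10,10,.1]);return s.x,np.round(s.fun.reshape(-1,2),1)
c=lambda sx,sy:[62.5*sx,46*sy,13]
b=[(W,c(-1,-1),cr(432,203)),(W,c(-1,1),cr(592,154)),(W,c(1,1),cr(642,362)),(W,c(1,-1),cr(490,412)),(W,cup(100),cr(568,287))]
a=[(W,c(-1,1),cr(282,245)),(W,c(1,1),cr(346,443)),(W,c(-1,-1),cr(133,290)),(W,cup(187),cr(118,322))]
if __name__=="__main__":
    for p in (b,a,):
        x,r=fit(p,[620,200,0.]);print(np.round(x,3),r.tolist())
    # brush: handle end in w2/w3/scene/side
    from rig import arm
E
python3 fit.py; python3 - <<'E'
from h import *
S=np.load("scene0.npz");D=np.load("side0.npz")
# crops for checking brush top + pot rim
def c(n,f,x0,y0,x1,y1):
    i=cv2.imread(f)[y0:y1,x0:x1];return cv2.resize(i,(400,300),interpolation=2)
a=np.hstack([c(0,"pics/scene0.png",250,140,294,173+1),c(0,"pics/side0.png",256,135,304,171)])
b=np.hstack([c(0,"pics/w2.png",190,98,258,149),c(0,"pics/w3.png",150,30,234,93)])
cv2.imwrite("pics/brush.png",np.vstack([a,b]))
E
```

```text
[6.18724e+02 2.24527e+02 3.70000e-02] [[-2.0, -0.3], [0.9, -1.6], [2.0, 2.7], [-0.5, 1.6], [-0.2, -1.5]]
[6.22405e+02 5.40570e+01 2.30000e-02] [[1.4, -0.9], [2.5, 3.4], [-2.5, 0.2], [-0.9, -1.5]]
```

View pics/brush.png

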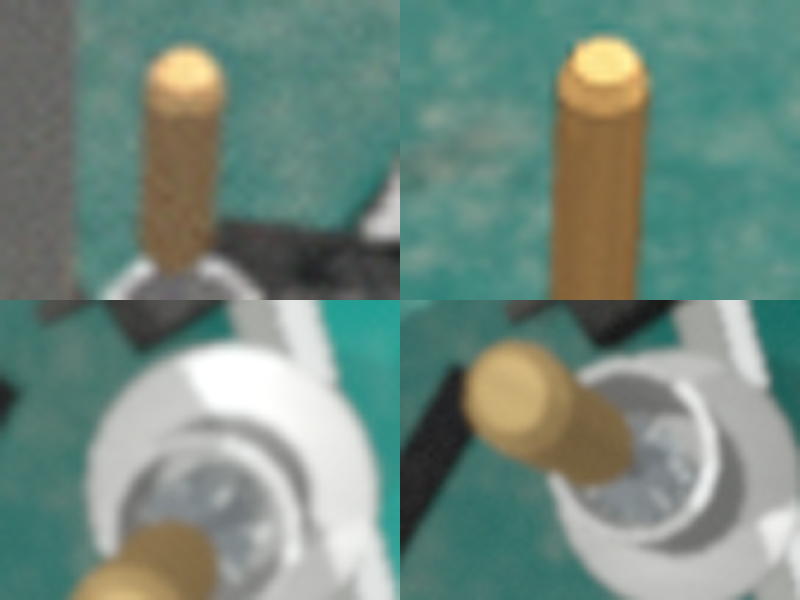

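```bash
cat > fit2.py <<'E'
from fit import *
W2=np.load("w2.npz")
def fits(pts,x0):
    def f(p):
        M=R.from_euler('z',p[2]).as_matrix();r=[]
        for V,X,px in pts:
            X=np.array(X,float)
            if X[2]==13: X[:2]*=p[3]
            r+=list(proj(V["K"],V["pose"],M@X+[p[0],p[1],0])[0]-px)
        return np.array(r)
    s=least_squares(f,list(x0)+[1],x_scale=[10,10,.1,.1]);return s.x,np.round(s.fun.reshape(-1,2),1)
x,r=fits(b+[(W2,c(-1,-1),(291,184)),(W2,c(-1,1),(341,170))],[620,220,0]);print("b",np.round(x,3),r.tolist())
for V,n,px in ((S,"scene",(289,241)),(D,"side",(295,262))):
    print(n,proj(V["K"],V["pose"],R.from_euler('z',x[2]).as_matrix()@np.array(cup(100))+[x[0],x[1],0]),px)
x,r=fits(a+[(W2,c(-1,-1),(196,208)),(W2,c(-1,1),(243,197)),(W2,cup(187),(202,245))],[620,50,0]);print("a",np.round(x,3),r.tolist())
k=lambda V,px:(V["K"],V["pose"],px)
print("top",tri([k(S,(270.6,147.7)),k(D,(280.6,142.2)),k(W,(173.1,48.9))]),tri([k(S,(270.6,147.7)),k(W,(173.1,48.9))]))
print("top w3 z=218",onz(*k(W,(173.1,48.9)),218),"rim",onz(*k(W,(200.4,61.5)),98),onz(*k(W2,(226,136.8)),98))
E
python3 fit2.py
```

```text
b [6.18200e+02 2.24607e+02 3.30000e-02 9.54000e-01] [[-0.2, 0.6], [0.1, 0.3], [0.2, 1.3], [0.1, -0.6], [-0.2, -2.0], [-0.5, 1.0], [0.5, -0.1]]
scene [[288.79560705 237.2391915 ]] (289, 241)
side [[298.07616091 257.4108126 ]] (295, 262)
a [6.20994e+02 5.45540e+01 1.40000e-02 9.53000e-01] [[1.1, 0.5], [0.7, 1.7], [-0.5, 0.3], [-0.4, -3.0], [-0.6, 3.3], [1.2, 0.7], [-1.0, -1.0]]
top (array([447.11292565, 102.36442109, 215.06418488]), [1.4, 0.7, 1.6]) (array([446.74022245, 101.8322131 , 213.38691577]), [1.4, 1.4])
top w3 z=218 [447.87045401 101.27118281 218.        ] rim [447.36940423 107.08455654  98.        ] [446.63147764 107.21115871  98.        ]
```

The brush handle's end is visible in all four views, and its top triangulates to about (447,102,215). For the cup mouth and the iron I'll use one more composite.

```bash
python3 - <<'E'
import cv2,numpy as np
def c(f,x0,y0,w,h):
    i=cv2.imread(f"pics/{f}.png")[y0:y0+h,x0:x0+w];i=cv2.resize(i,(400,300),interpolation=2)
    for k in range(0,w,5): cv2.line(i,(int(k*400/w),0),(int(k*400/w),4),(0,0,255),1)
    return i
cv2.imwrite("pics/cups.png",np.vstack([np.hstack([c("scene0",262,220,56,42),c("side0",266,240,56,42)]),np.hstack([c("w3",290,130,60,45),c("w3",150,150,80,60)])]))
E
```

```text
(no output)
```

View pics/cups.png

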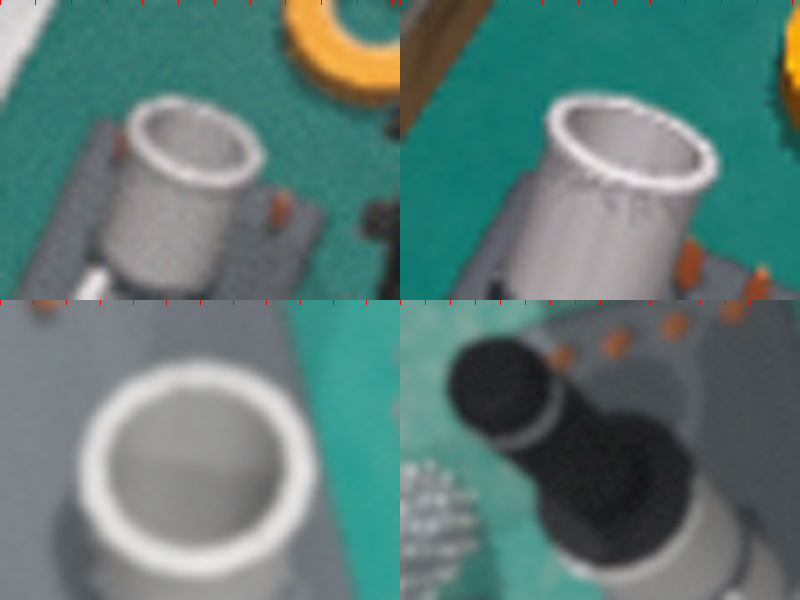

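```bash
cat >> fit2.py <<'E'
print("----")
m,e=tri([k(S,(289.3,239.6)),k(D,(298.5,259.9)),k(W,(319.7,155.2))]);print("mouth b",m,e,"z118.5:",[onz(*q,118.5)[:2].round(1).tolist() for q in (k(S,(289.3,239.6)),k(D,(298.5,259.9)),k(W,(319.7,155.2)))])
print("b mouth pred",cup(100)[0]+618.2, "flange a @z",cup(105)[2],onz(*k(W,(193,188)),cup(105)[2]),"butt",cup(187)[2],onz(*k(W,(170.3,167.2)),cup(187)[2]),onz(*k(W2,(202,245)),cup(187)[2]), "pred",620.994+cup(105)[0],621+cup(187)[0])
E
python3 fit2.py|sed '1,/----/d'
```

```text
mouth b [599.84749599 226.09373352 115.27391514] [1.0, 0.7, 1.1] z118.5: [[601.6, 227.3], [600.9, 226.9], [599.4, 224.5]]
b mouth pred 596.7357526604965 flange a @z 122.66023956551622 [597.45380007  52.81113727 122.66023957] butt 190.33775998810984 [554.21650313  54.11498025 190.33775999] [551.98448808  54.2076921  190.33775999] pred 596.7065402935214 550.4118574751284
```

```bash
python3 - <<'E'
import cv2,numpy as np
from h import *
def c(f,x0,y0,w,h):
    i=cv2.imread(f"pics/{f}.png")[y0:y0+h,x0:x0+w];i=cv2.resize(i,(400,300),interpolation=2)
    V=np.load(f+".npz")
    for z,col in((0,(0,0,255)),(200,(255,0,0))):
      for X in range(440,600,40):
        for Y in range(-160,41,40):
          u,v=proj(V["K"],V["pose"],[X,Y,z])[0]
          p=(int((u-x0)*400/w),int((v-y0)*300/h));cv2.circle(i,p,3,col if (X,Y)!=(520,-80) else (0,255,255),-1)
    return i
cv2.imwrite("pics/post.png",np.hstack([c("w2",40,140,160,120),c("w3",20,80,160,120)]))
from rig import arm
for n in("w2","w3"):
    V=np.load(n+".npz");print(n,[onz(V["K"],V["pose"],p)[:2].round() for p in ([(96,185),(143,170),(158,213)] if n=="w2" else [])])
print([arm.mark_of(q,"shelf_post") for q in("wrist","side")])
E
```

```text
w2 [array([ 475., -144.]), array([471., -57.]), array([551., -59.])]
w3 []
[[], []]
```

View pics/post.png

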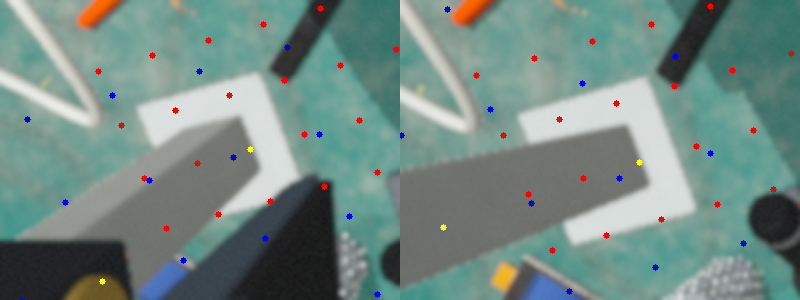

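The post stands at about x 489–534, y −122…−78, which leaves about 40 mm to the gripper body. Now I work out the pre-grasp along the iron's axis.

```bash
cat > go.py <<'E'
# usage: go.py where s [dx dy dz] : TCP at distance s (mm) from cup floor/pot floor along axis; prints move in inch units
import sys
from h import *
from rig import arm
REST={"a":(622.3,53.8,.01),"b":(621.8,225.3,.03)}
POT=(447,105)
def target(w,s):
    if w=="p":   # pot, vertical axis
        o=np.array([POT[0],POT[1],14.]);u=np.array([0,0,1.]);y=np.array([0,1.,0])
    else:
        X,Y,a=REST[w];M=R.from_euler('z',a).as_matrix()
        o=M@[35,0,36]+[X,Y,0];u=M@[-np.sin(.6),0,np.cos(.6)];y=M@[0,1.,0]
    z=-u;return o+u*s,np.c_[np.cross(y,z),y,z]
if __name__=="__main__":
    p,M=target(sys.argv[1],float(sys.argv[2]))
    if len(sys.argv)>3:p=p+np.array(list(map(float,sys.argv[3:6])))
    st=arm.observe();T=tool(st)
    t=(p-T[:3,3]);r=R.from_matrix(M@T[:3,:3].T).as_rotvec()
    print("t",round(st["t"],2),"TCP",T[:3,3].round(1),"target",p.round(1),"mm",t.round(1),"deg",np.degrees(r).round(2))
    print("units",(t/400).round(4),(r/np.pi).round(4),"f",st["wrist_force"].round(1))
E
python3 go.py a 397
```

```text
t 4.7 TCP [580.7 140.8 555.1] target [433.1  51.9 363.7] mm [-147.5  -88.9 -191.4] deg [ -4.41 -34.18  15.31]
units [-0.3688 -0.2222 -0.4786] [-0.0245 -0.1899  0.0851] f [ 0.5  0.6 -0.5]
```

```bash
python3 -m inch '[[-0.2,-0.12,-0.24,-0.0122,-0.095,0.0425],[-0.2,-0.12,-0.24,-0.0122,-0.095,0.0425],[-0.2,-0.12,-0.24,-0.0122,-0.095,0.0425],[-0.2,-0.12,-0.24,-0.0122,-0.095,0.0425]]'
python3 -m inch '[[-0.169,-0.102,-0.239,-0.0122,-0.095,0.0425],[-0.169,-0.102,-0.239,-0.0122,-0.095,0.0425],[-0.169,-0.102,-0.239,-0.0122,-0.095,0.0425],[-0.169,-0.102,-0.239,-0.0122,-0.095,0.0425],[-0.169,-0.102,-0.239,-0.0122,-0.095,0.0425]]'
python3 go.py a 397; python3 look.py w4|head -4
```

```text
t: 5.03
tool_pos: [496.4, 91.6, 454.6]
ee_rot: [3.123, 0.295, 3.01]
wrist_force: [-1.3, 0.9, -0.6]
opening: 91.2
gripper_force: 0.0
t: 5.45
tool_pos: [428.9, 50.8, 358.9]
ee_rot: [-3.14, 0.589, -3.133]
wrist_force: [-0.7, -0.4, -1.4]
opening: 91.5
gripper_force: 0.0
t 5.45 TCP [428.9  50.8 358.9] target [433.1  51.9 363.7] mm [4.2 1.1 4.7] deg [ 0.07 -0.64  0.1 ]
units [0.0105 0.0027 0.0118] [ 0.0004 -0.0036  0.0006] f [-0.7 -0.4 -1.4]
5.45 [ 0.11069203  0.03211442  2.1270242  -0.14860493  0.40011385 -1.34910681] [428.92833424  50.83866983 358.93590661] [-3.14029604  0.5888007  -3.13259913]
rest_a [] 
rest_a_cup [([255.0, 174.0], 0.73, [692.0, 54.0])] 
iron [([255.0, 177.0], 0.97, [697.0, 54.0])] [([230.0, 174.0, 280.0, 251.0], 0.81), ([452.0, 0.0, 512.0, 49.0], 0.73)]
```

View pics/w4.png

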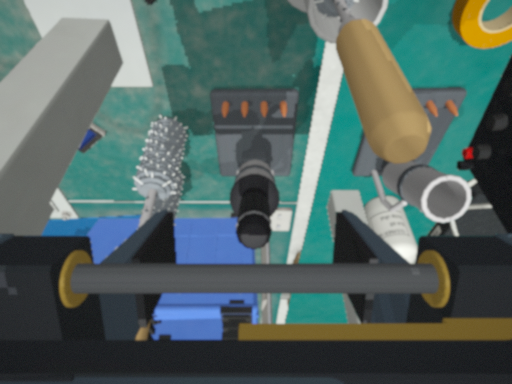

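The iron's butt is centred between the fingers (column 253), and the brush is clear to the right. I slide in along the axis.

```bash
python3 -m inch '[[0,0,0,0,0,0],[0.03,0,-0.04,0,0,0],[0.06,0,-0.08,0,0,0],[0.09,0,-0.12,0,0,0],[0.113,0,-0.165,0,0,0]]'
python3 -m inch '[[0,0,0,0,0,0],[0,0,0,0,0,0]]'; python3 go.py a 317
```

```text
t: 6.47
tool_pos: [479.7, 52.1, 297.1]
ee_rot: [3.141, 0.602, -3.132]
wrist_force: [-0.3, 0.1, -0.1]
opening: 91.0
gripper_force: 0.0
t: 6.63
tool_pos: [478.6, 51.9, 296.4]
ee_rot: [-3.142, 0.597, -3.132]
wrist_force: [-0.0, 0.7, 0.3]
opening: 91.5
gripper_force: 0.0
t 6.63 TCP [478.6  51.9 296.4] target [478.3  52.4 297.6] mm [-0.3  0.4  1.3] deg [ 0.   -0.16  0.02]
units [-0.0007  0.001   0.0031] [ 0.     -0.0009  0.0001] f [-0.   0.7  0.3]
```

```bash
python3 -m inch '[[0,0,0,0,0,0],[0,0,0,0,0,0],[0,0,0,0,0,0],[0,0,0,0,0,0],[0,0,0,0,0,0]]' 0.1
python3 -m inch '[[0,0,0,0,0,0],[0,0,0,0,0,0],[0,0,0,0,0,0]]'; python3 -c "
from rig import arm;s=arm.observe();print(s['wrist_force'],s['wrist_torque'])"; python3 go.py a 317
```

```text
t: 7.05
tool_pos: [478.5, 52.0, 297.9]
ee_rot: [3.141, 0.601, -3.132]
wrist_force: [0.1, -0.2, 0.6]
opening: 60.9
gripper_force: 0.0
t: 7.3
tool_pos: [478.6, 52.0, 297.3]
ee_rot: [3.141, 0.6, -3.132]
wrist_force: [0.8, -0.5, -0.2]
opening: 40.5
gripper_force: 0.0
[ 0.79536678 -0.48114447 -0.17619592] [0.00293919 0.3787554  0.01093606]
t 7.3 TCP [478.6  52.  297.3] target [478.3  52.4 297.6] mm [-0.3  0.4  0.4] deg [-0.02  0.    0.02]
units [-0.0007  0.0009  0.0009] [-0.0001  0.      0.0001] f [ 0.8 -0.5 -0.2]
```

```bash
python3 -m inch '[[0,0,0,0,0,0],[0,0,0,0,0,0],[0,0,0,0,0,0],[0,0,0,0,0,0]]'
python3 -c "
from rig import arm;s=arm.observe();print(s['wrist_force'],s['wrist_torque'])"; python3 go.py a 317
```

```text
t: 7.63
tool_pos: [478.7, 51.9, 297.2]
ee_rot: [3.141, 0.6, -3.132]
wrist_force: [-0.0, -1.3, -0.3]
opening: 23.5
gripper_force: 30.0
[-0.02742268 -1.25141718 -0.33929662] [-0.11546347  0.27419819 -0.14446269]
t 7.63 TCP [478.7  51.9 297.2] target [478.3  52.4 297.6] mm [-0.4  0.4  0.5] deg [-0.01  0.    0.02]
units [-0.0011  0.0011  0.0012] [-0.0001  0.      0.0001] f [-0.  -1.3 -0.3]
```

```bash
python3 -m inch '[[-0.02,0,0.03,0,0,0],[-0.06,-0.0006,0.0875,0,0,0],[-0.1,-0.001,0.146,0,0,0],[-0.14,-0.0014,0.204,0,0,0],[-0.17,-0.0017,0.248,0,0,0]]'
python3 -m inch '[[0,0.1,0,0,0,0],[0,0.2,0,0,0,0.001],[0,0.3,0,0,0,0.003],[0,0.4,0,0,0,0.006],[0,0.42,0,0,0,0.0064]]'
python3 -m inch '[[0,0,0,0,0,0],[0,0,0,0,0,0]]'
python3 go.py b 437; python3 look.py w5 | head -4
```

```text
t: 8.05
tool_pos: [409.3, 51.3, 397.4]
ee_rot: [3.141, 0.599, -3.132]
wrist_force: [0.9, 0.2, -1.2]
opening: 23.4
gripper_force: 30.0
t: 8.47
tool_pos: [410.5, 224.1, 396.5]
ee_rot: [3.138, 0.601, -3.108]
wrist_force: [-0.4, -0.5, -1.7]
opening: 23.5
gripper_force: 30.0
t: 8.63
tool_pos: [410.2, 219.8, 395.5]
ee_rot: [-3.14, 0.598, -3.11]
wrist_force: [-0.1, -1.2, -1.4]
opening: 23.6
gripper_force: 30.0
t 8.63 TCP [410.2 219.8 395.5] target [410.1 218.9 396.7] mm [-0.  -0.8  1.1] deg [ 0.07 -0.13 -0.07]
units [-0.     -0.002   0.0028] [ 0.0004 -0.0007 -0.0004] f [-0.1 -1.2 -1.4]
8.6333 [ 0.55507219  0.06104667  1.99196186 -0.50837865  0.61865268 -0.69959445] [410.16045535 219.75692507 395.54555296] [-3.14029988  0.59771943 -3.10969369]
rest_a [([121.0, 120.0], 0.81, [622.0, 54.0]), ([252.0, 122.0], 0.71, [620.0, 222.0])] 
rest_a_cup [([119.0, 157.0], 0.7, [690.0, 32.0])] 
iron [([252.0, 183.0], 0.77, [739.0, 226.0])] []
```

View pics/w5.png

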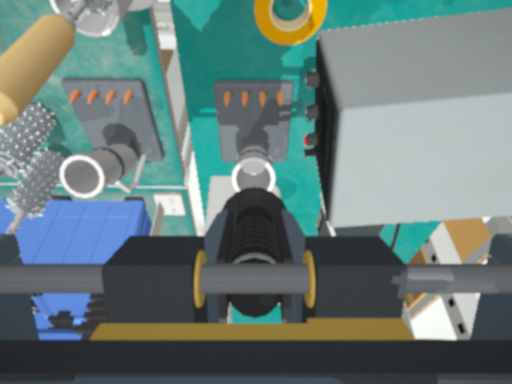

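The iron lines up with the cup of rest_b near column 254, and rest_a's cup is now open at (83,175). I check both rims numerically.

```bash
cat > rims.py <<'E'
import sys
from go import *
V=np.load(sys.argv[1]+".npz");g=cv2.cvtColor(V["color"],cv2.COLOR_RGB2GRAY)
for w,cs in (("a",(55,140,110,205)),("b",(225,145,285,195))):
    o,M=target(w,100);u=-M[:,2]
    th=np.linspace(0,2*np.pi,60)
    ring=o+20.5*(np.cos(th)[:,None]*M[:,0]+np.sin(th)[:,None]*M[:,1])
    x0,y0,x1,y1=cs
    best=None
    # slide predicted ring to maximise brightness
    gb=cv2.GaussianBlur(g,(3,3),0).astype(np.float32)
    for dx in np.arange(-10,10.1,.5):
        for dy in np.arange(-10,10.1,.5):
            q=proj(V["K"],V["pose"],ring+[dx,dy,0]).astype(np.float32)
            s=cv2.remap(gb,q[:,:1],q[:,1:],1)[(q[:,1]<185)] .mean()
            if best is None or s>best[0]: best=(s,dx,dy)
    print(w,best,proj(V["K"],V["pose"],o)[0].round(1))
    m=(g[y0:y1,x0:x1]>190);ys,xs=np.nonzero(m);print(m.sum(),xs.min()+x0,xs.max()+x0,ys.min()+y0,ys.max()+y0)
E
python3 rims.py w5
```

```text
a (np.float32(243.34285), np.float64(1.0), np.float64(-2.0)) [ 83.  176.8]
626 57 109 155 198
b (np.float32(231.28049), np.float64(-0.5), np.float64(-1.0)) [253.7 180.3]
594 225 277 158 194
```

```bash
python3 -m inch '[[-0.0015,-0.004,0.003,0,0,0],[0.03,-0.0035,-0.043,0,0,0],[0.07,-0.002,-0.1,0,0,0],[0.105,-0.001,-0.152,0,0,0],[0.128,0,-0.187,0,0,0]]'
python3 -m inch '[[0,0,0,0,0,0],[0,0,0,0,0,0]]'
python3 go.py b 317 -0.5 -0.8 0
```

```text
t: 9.65
tool_pos: [462.4, 219.2, 319.9]
ee_rot: [-3.141, 0.598, -3.112]
wrist_force: [-1.1, -0.7, -2.1]
opening: 23.6
gripper_force: 30.0
t: 9.82
tool_pos: [462.0, 219.2, 321.1]
ee_rot: [-3.141, 0.599, -3.112]
wrist_force: [0.2, -0.4, -1.2]
opening: 23.6
gripper_force: 30.0
t 9.82 TCP [462.  219.2 321.1] target [477.4 220.2 297.6] mm [ 15.4   0.9 -23.5] deg [ 0.04 -0.08  0.04]
units [ 0.0384  0.0023 -0.0587] [ 0.0002 -0.0005  0.0002] f [ 0.2 -0.4 -1.2]
```

```bash
python3 -m inch '[[0.008,0.0005,-0.012,0,0,0],[0.016,0.001,-0.024,0,0,0],[0.024,0.0015,-0.036,0,0,0],[0.031,0.002,-0.047,0,0,0]]'
python3 -m inch '[[0,0,0,0,0,0]]'; python3 go.py b 317 -0.5 -0.8 0
```

```text
t: 10.15
tool_pos: [474.3, 220.2, 302.9]
ee_rot: [3.141, 0.601, -3.112]
wrist_force: [-0.3, -0.3, -2.1]
opening: 23.5
gripper_force: 30.0
t: 10.23
tool_pos: [474.3, 220.1, 302.1]
ee_rot: [-3.141, 0.599, -3.112]
wrist_force: [-0.5, 0.8, -1.7]
opening: 23.3
gripper_force: 30.0
t 10.23 TCP [474.3 220.1 302.1] target [477.4 220.2 297.6] mm [ 3.   0.1 -4.4] deg [ 0.02 -0.06  0.01]
units [ 0.0076  0.0002 -0.0111] [ 0.0001 -0.0003  0.0001] f [-0.5  0.8 -1.7]
```

No contact so far, so I go down the last few millimetres and let the force show the seat.

```bash
python3 -m inch '[[0.004,0,-0.006,0,0,0],[0.0075,0,-0.011,0,0,0],[0.0075,0,-0.011,0,0,0]]'
python3 go.py b 317 -0.5 -0.8 0
python3 -m inch '[[0.002,0,-0.003,0,0,0],[0.002,0,-0.003,0,0,0]]'
python3 go.py b 317 -0.5 -0.8 0
```

```text
t: 10.48
tool_pos: [477.3, 220.1, 298.1]
ee_rot: [3.141, 0.6, -3.112]
wrist_force: [-0.7, 0.7, -0.7]
opening: 23.8
gripper_force: 30.0
t 10.48 TCP [477.3 220.1 298.1] target [477.4 220.2 297.6] mm [ 0.   0.1 -0.4] deg [-0.   -0.03  0.02]
units [ 0.0001  0.0002 -0.0011] [-0.     -0.0001  0.0001] f [-0.7  0.7 -0.7]
t: 10.65
tool_pos: [477.7, 220.0, 297.7]
ee_rot: [3.141, 0.6, -3.112]
wrist_force: [-3.4, -0.9, 3.2]
opening: 23.5
gripper_force: 30.0
t 10.65 TCP [477.7 220.  297.7] target [477.4 220.2 297.6] mm [-0.3  0.1 -0.1] deg [-0.02  0.02  0.03]
units [-0.0007  0.0004 -0.0002] [-0.0001  0.0001  0.0002] f [-3.4 -0.9  3.2]
```

Seated, with about 5 N building along the axis. I release and back out.

```bash
python3 -m inch '[[0,0,0,0,0,0],[0,0,0,0,0,0],[0,0,0,0,0,0],[0,0,0,0,0,0],[0,0,0,0,0,0]]' 0.7
python3 -m inch '[[-0.02,0,0.03,0,0,0],[-0.055,-0.0016,0.08,0,0,0],[-0.1,-0.003,0.146,0,0,0],[-0.14,-0.0042,0.204,0,0,0],[-0.155,-0.0046,0.226,0,0,0]]'
python3 - <<'E'
from go import *
s=arm.observe();d=arm.snapshot("wrist");P=tool(s)@d["T_tool_cam"];K=d["K"]
cv2.imwrite("pics/w6.png",d["color"][:,:,::-1]);np.savez("w6.npz",color=d["color"],K=K,pose=P)
o,M=target("b",15);print("pred tip",proj(K,P,o),"butt",proj(K,P,target("b",187)[0]))
print([(x["centre"],x["conf"]) for x in arm.mark_of("wrist","iron")],[(x["extent"],x["conf"]) for x in arm.recognise("wrist","iron")])
d=arm.snapshot("side");print("side pred tip",proj(d["K"],d["pose"],o),"butt",proj(d["K"],d["pose"],target("b",187)[0]),[(x["centre"],x["conf"]) for x in arm.mark_of("side","iron")],[(x["extent"],x["conf"]) for x in arm.recognise("side","iron")])
E
python3 go.py p 700
```

```text
t: 11.07
tool_pos: [478.2, 220.2, 297.2]
ee_rot: [3.141, 0.6, -3.112]
wrist_force: [0.1, -0.1, -0.6]
opening: 54.1
gripper_force: 0.0
t: 11.48
tool_pos: [415.1, 218.4, 390.7]
ee_rot: [3.138, 0.604, -3.113]
wrist_force: [0.2, 0.5, 0.8]
opening: 63.9
gripper_force: 0.0
pred tip [[253.98619729 162.0640879 ]] butt [[254.5441847  207.05971709]]
[([251.5, 157.0], 0.92)] [([230.2, 153.0, 277.9, 216.6], 0.72)]
side pred tip [[283.6956507  299.22008859]] butt [[312.59466765 215.33625229]] [] [([285.5, 213.6, 317.4, 263.8], 0.77)]
t 11.78 TCP [416.4 218.2 385.9] target [447. 105. 714.] mm [  30.6 -113.2  328.1] deg [-0.43 34.22 -1.66]
units [ 0.0765 -0.283   0.8202] [-0.0024  0.1901 -0.0092] f [-0.7  0.  -0.4]
```

The iron sits where predicted: its butt pixel is inside the detected extent and the tip is at (252,157) against a predicted (254,162). Now I move above the brush.

```bash
python3 -m inch '[[0,0,0.09,0,0,0],[0.01,-0.07,0.13,-0.0005,0.039,-0.002],[0.03,-0.14,0.15,-0.001,0.078,-0.004],[0.05,-0.2,0.15,-0.0015,0.117,-0.006],[0.0765,-0.283,0.15,-0.002,0.156,-0.008]]'
python3 -m inch '[[0,0,0,-0.0004,0.034,-0.001],[0,0,0,-0.0004,0.034,-0.001],[0,0,0,-0.0004,0.034,-0.001]]'
python3 go.py p 432
python3 - <<'E'
from go import *
s=arm.observe();d=arm.snapshot("wrist");P=tool(s)@d["T_tool_cam"];K=d["K"]
cv2.imwrite("pics/w7.png",d["color"][:,:,::-1]);np.savez("w7.npz",color=d["color"],K=K,pose=P)
print("pred top",proj(K,P,[447.5,102,219]),"pred rim",proj(K,P,[447,107,98]))
print([(x["centre"],x["conf"]) for x in arm.mark_of("wrist","brush_pot")])
for n in("tube_brush","brush_pot"):
  for x in arm.silhouettes("wrist",n):
    r=x["region"];print(n,round(x["conf"],2),np.round(x["extent"]),r.sum(),np.argwhere(r).mean(0).round(1)[::-1])
h=cv2.cvtColor(d["color"],cv2.COLOR_RGB2HSV)
m=((h[...,0]>8)&(h[...,0]<25)&(h[...,1]>70)).astype(np.uint8)
n,l,st,c=cv2.connectedComponentsWithStats(m)
for i in range(1,n):
    if st[i,4]>150: print("wood",st[i],c[i].round(1))
i=np.argmax(st[1:,4])+1
print(cv2.fitEllipse(np.argwhere(l==i)[:,::-1].astype(np.float32)))
E
```

```text
t: 12.2
tool_pos: [447.2, 104.4, 447.6]
ee_rot: [3.137, 0.119, -3.137]
wrist_force: [0.9, -1.6, -1.1]
opening: 63.5
gripper_force: 0.0
t: 12.45
tool_pos: [447.8, 104.7, 445.9]
ee_rot: [3.141, 0.017, 3.141]
wrist_force: [-0.5, 0.1, 0.1]
opening: 64.1
gripper_force: 0.0
t 12.45 TCP [447.8 104.7 445.9] target [447. 105. 446.] mm [-0.8  0.3  0.1] deg [-0.04  1.    0.05]
units [-0.0021  0.0008  0.0001] [-0.0002  0.0056  0.0003] f [-0.5  0.1  0.1]
pred top [[250.50575719 211.17476705]] pred rim [[256.52385077 170.0272876 ]]
[([251.9, 153.7], 0.59)]
tube_brush 0.59 [234. 154. 265. 222.] 1632 [250.5 187.7]
wood [  33   69   70   57 1345] [72.2 93.3]
wood [ 341  151   54   51 1707] [367.4 176. ]
wood [ 236  171   27   51 1115] [249.5 197.5]
wood [112 249  26  60 858] [122.5 279. ]
wood [371 249  27  60 877] [386.  278.9]
wood [ 179  317  325   24 5997] [350.  330.9]
((350.4614562988281, 330.5133972167969), (20.75086212158203, 296.0977783203125), 89.4698715209961)
```

```bash
python3 -m inch '[[-0.003,-0.004,-0.03,0,0.004,0],[-0.003,-0.004,-0.1,0,0.004,0],[-0.003,-0.004,-0.17,0,0.004,0],[-0.003,-0.004,-0.23,0,0.004,0],[-0.003,-0.004,-0.25,0,0.004,0]]'
python3 -m inch '[[0,0,0,0,0,0],[0,0,0,0,0,0],[0,0,0,0,0,0],[0,0,0,0,0,0],[0,0,0,0,0,0]]' 0.1
python3 -m inch '[[0,0,0,0,0,0],[0,0,0,0,0,0],[0,0,0,0,0,0]]'
python3 go.py p 332
```

```text
t: 13.07
tool_pos: [443.5, 103.7, 343.9]
ee_rot: [-3.142, -0.001, -3.139]
wrist_force: [-1.4, 0.0, 0.2]
opening: 64.0
gripper_force: 0.0
t: 13.48
tool_pos: [445.7, 103.6, 348.8]
ee_rot: [3.14, 0.008, -3.141]
wrist_force: [-0.1, 0.5, -0.6]
opening: 33.3
gripper_force: 0.0
t: 13.73
tool_pos: [445.5, 103.5, 348.0]
ee_rot: [3.14, 0.006, -3.141]
wrist_force: [0.1, -0.5, 1.5]
opening: 20.5
gripper_force: 30.0
t 13.73 TCP [445.5 103.5 348. ] target [447. 105. 346.] mm [ 1.5  1.5 -2. ] deg [-0.09  0.35 -0.05]
units [ 0.0037  0.0038 -0.0049] [-0.0005  0.002  -0.0003] f [ 0.1 -0.5  1.5]
```

```bash
python3 -m inch '[[0,0,0.03,0,0,0],[0,0,0.1,0,0,0],[0,0,0.18,0,0,0],[0,0,0.26,0,0,0],[0,0,0.3,0,0,0]]'
python3 -m inch '[[0,0,0,0,0,0]]'
python3 go.py a 484 0.7 -1 0
```

```text
t: 14.15
tool_pos: [445.7, 103.5, 471.3]
ee_rot: [3.139, 0.011, -3.141]
wrist_force: [0.2, -0.1, -0.8]
opening: 20.8
gripper_force: 30.0
t: 14.23
tool_pos: [445.9, 103.6, 471.5]
ee_rot: [3.139, 0.014, -3.141]
wrist_force: [1.1, -0.0, -1.8]
opening: 20.6
gripper_force: 30.0
t 14.23 TCP [445.9 103.6 471.5] target [384.7  50.4 435.5] mm [-61.2 -53.1 -36. ] deg [ 1.00e-02 -3.36e+01  4.60e-01]
units [-0.153  -0.1329 -0.09  ] [ 1.000e-04 -1.867e-01  2.500e-03] f [ 1.1 -0.  -1.8]
```

```bash
python3 -m inch '[[-0.02,-0.025,0,0,-0.035,0.0005],[-0.055,-0.055,-0.02,0,-0.072,0.001],[-0.09,-0.08,-0.04,0,-0.11,0.0015],[-0.125,-0.11,-0.07,0,-0.148,0.002],[-0.153,-0.133,-0.09,0,-0.186,0.0025]]'
python3 -m inch '[[0,0,0,0,0,0],[0,0,0,0,0,0],[0,0,0,0,0,0]]'
python3 go.py a 484 0.7 -1 0
python3 - <<'E'
from go import *
s=arm.observe();d=arm.snapshot("wrist");P=tool(s)@d["T_tool_cam"];K=d["K"]
cv2.imwrite("pics/w8.png",d["color"][:,:,::-1]);np.savez("w8.npz",color=d["color"],K=K,pose=P)
T=tool(s);print("pred bristle end",proj(K,P,T[:3,3]+T[:3,2]*334),"at 62",proj(K,P,T[:3,3]+T[:3,2]*272))
print("mouth a",proj(K,P,target("a",100)[0]),[(x["centre"],x["conf"]) for x in arm.mark_of("wrist","tube_brush")])
for x in arm.silhouettes("wrist","tube_brush"):
    r=x["region"];print(round(x["conf"],2),np.round(x["extent"]),[(v,np.nonzero(r[v])[0][[0,-1]].tolist()) for v in range(0,384,8) if r[v].any()])
for w in "a":
    o,M=target("a",100);th=np.linspace(0,2*np.pi,60);ring=o+20.5*(np.cos(th)[:,None]*M[:,0]+np.sin(th)[:,None]*M[:,1])
    gb=cv2.GaussianBlur(cv2.cvtColor(d["color"],cv2.COLOR_RGB2GRAY),(3,3),0).astype(np.float32);L=[]
    for dx in np.arange(-8,8.1,.5):
        for dy in np.arange(-8,8.1,.5):
            q=proj(K,P,ring+[dx,dy,0]).astype(np.float32);b=cv2.remap(gb,q[:,:1],q[:,1:],1).ravel()
            L.append((np.median(b),dx,dy))
    print(sorted(L)[-4:])
E
```

```text
t: 14.65
tool_pos: [382.3, 49.7, 429.1]
ee_rot: [-3.139, 0.591, -3.131]
wrist_force: [-0.2, -0.3, -1.4]
opening: 20.9
gripper_force: 30.0
t: 14.9
tool_pos: [385.2, 50.6, 432.1]
ee_rot: [-3.14, 0.588, -3.132]
wrist_force: [0.6, 0.3, -0.0]
opening: 20.4
gripper_force: 30.0
t 14.9 TCP [385.2  50.6 432.1] target [384.7  50.4 435.5] mm [-0.5 -0.1  3.3] deg [ 0.07 -0.66  0.07]
units [-0.0012 -0.0004  0.0084] [ 0.0004 -0.0037  0.0004] f [ 0.6  0.3 -0. ]
pred bristle end [[254.41745216 179.44973523]] at 62 [[254.48482654 197.47956893]]
mouth a [[255.68482585 174.30129877]] [([181.1, 117.4], 0.92), ([182.6, 158.7], 0.83), ([253.1, 181.7], 0.81)]
0.95 [144. 110. 200. 235.] [(112, [176, 190]), (120, [171, 198]), (128, [168, 198]), (136, [165, 196]), (144, [162, 195]), (152, [161, 193]), (160, [158, 192]), (168, [159, 191]), (176, [169, 182]), (184, [167, 174]), (192, [165, 173]), (200, [163, 171]), (208, [156, 171]), (216, [151, 173]), (224, [145, 175]), (232, [144, 174])]
0.74 [231. 170. 280. 323.] [(176, [242, 266]), (184, [240, 268]), (192, [239, 269]), (200, [239, 270]), (208, [241, 267]), (216, [247, 263]), (224, [241, 269]), (232, [239, 270]), (240, [238, 271]), (248, [237, 271]), (256, [236, 273]), (296, [231, 278]), (304, [232, 277]), (312, [236, 273]), (320, [247, 265])]
0.56 [159. 163. 195. 215.] [(168, [191, 193]), (176, [166, 192]), (184, [164, 190]), (192, [162, 189]), (200, [160, 188]), (208, [171, 186]), (216, [173, 173])]
0.53 [220.  85. 293. 184.] [(88, [221, 288]), (96, [219, 289]), (104, [220, 289]), (112, [220, 289]), (120, [222, 288]), (128, [223, 287]), (136, [224, 286]), (144, [224, 285]), (152, [225, 285]), (160, [227, 282]), (168, [237, 272]), (176, [236, 273])]
[(np.float32(176.6289), np.float64(1.0), np.float64(-1.5)), (np.float32(177.09082), np.float64(1.5), np.float64(-2.0)), (np.float32(177.61719), np.float64(1.5), np.float64(-1.5)), (np.float32(177.66797), np.float64(1.0), np.float64(-2.0))]
```

```bash
python3 -m inch '[[0,-0.001,0.008,0,-0.0035,0],[0.03,-0.001,-0.035,0,-0.0035,0],[0.055,-0.001,-0.072,0,-0.0035,0],[0.07,-0.001,-0.095,0,-0.0035,0],[0.07,-0.001,-0.095,0,-0.0035,0]]'
python3 -m inch '[[0,0,0,0,0,0]]'
python3 go.py a 434 1.2 -1.5 0;python3 go.py a 400 1.2 -1.5 0
```

```text
t: 15.47
tool_pos: [413.2, 50.1, 391.9]
ee_rot: [-3.139, 0.597, -3.131]
wrist_force: [-0.9, -0.4, -1.2]
opening: 20.4
gripper_force: 30.0
t: 15.55
tool_pos: [412.8, 50.0, 393.5]
ee_rot: [-3.139, 0.6, -3.131]
wrist_force: [0.1, -0.3, -0.6]
opening: 20.8
gripper_force: 30.0
t 15.55 TCP [412.8  50.  393.5] target [413.5  50.2 394.2] mm [0.6 0.2 0.7] deg [ 0.1  -0.02  0.05]
units [0.0016 0.0004 0.0017] [ 0.0006 -0.0001  0.0003] f [ 0.1 -0.3 -0.6]
t 15.55 TCP [412.8  50.  393.5] target [432.7  50.4 366.1] mm [ 19.8   0.3 -27.4] deg [ 0.1  -0.02  0.05]
units [ 0.0496  0.0009 -0.0684] [ 0.0006 -0.0001  0.0003] f [ 0.1 -0.3 -0.6]
```

Well aligned at the mouth, so I enter gently in two parts.

```bash
python3 -m inch '[[0.01,0,-0.012,0,0,0],[0.022,0.0005,-0.03,0,0,0],[0.036,0.0007,-0.05,0,0,0],[0.05,0.0009,-0.068,0,0,0],[0.05,0.0009,-0.068,0,0,0]]'
python3 go.py a 360 1.2 -1.5 0
```

```text
t: 15.97
tool_pos: [432.8, 50.2, 364.7]
ee_rot: [-3.139, 0.598, -3.131]
wrist_force: [-0.6, -0.2, -0.9]
opening: 20.8
gripper_force: 30.0
t 15.97 TCP [432.8  50.2 364.7] target [455.2  50.6 333.1] mm [ 22.4   0.4 -31.5] deg [ 0.12 -0.13  0.07]
units [ 0.0561  0.001  -0.0789] [ 0.0006 -0.0007  0.0004] f [-0.6 -0.2 -0.9]
```

```bash
python3 -m inch '[[0.014,0,-0.02,0,0,0],[0.028,0.0005,-0.04,0,0,0],[0.042,0.0007,-0.06,0,0,0],[0.056,0.0009,-0.079,0,0,0],[0.056,0.0009,-0.079,0,0,0]]'
python3 go.py a 341 1.2 -1.5 0
```

```text
t: 16.38
tool_pos: [455.2, 50.6, 332.8]
ee_rot: [-3.139, 0.597, -3.131]
wrist_force: [-0.5, -0.1, -1.0]
opening: 20.6
gripper_force: 30.0
t 16.38 TCP [455.2  50.6 332.8] target [466.   50.7 317.4] mm [ 10.7   0.1 -15.4] deg [ 0.12 -0.15  0.06]
units [ 0.0268  0.0003 -0.0385] [ 0.0007 -0.0008  0.0003] f [-0.5 -0.1 -1. ]
```

```bash
python3 -m inch '[[0.009,0,-0.013,0,0,0],[0.018,0,-0.026,0,0,0],[0.027,0,-0.0385,0,0,0],[0.027,0,-0.0385,0,0,0]]'
python3 -m inch '[[0.003,0,-0.0042,0,0,0],[0.0055,0,-0.0083,0,0,0],[0.0055,0,-0.0083,0,0,0]]'
python3 go.py a 336 1.2 -1.5 0
```

```text
t: 16.72
tool_pos: [465.8, 50.6, 318.4]
ee_rot: [-3.139, 0.599, -3.131]
wrist_force: [-0.6, -0.5, -0.2]
opening: 20.5
gripper_force: 30.0
t: 16.97
tool_pos: [467.7, 50.6, 316.0]
ee_rot: [-3.14, 0.601, -3.131]
wrist_force: [-0.3, 0.2, -0.9]
opening: 20.8
gripper_force: 30.0
t 16.97 TCP [467.7  50.6 316. ] target [468.8  50.8 313.3] mm [ 1.1  0.1 -2.6] deg [0.1  0.03 0.06]
units [ 0.0028  0.0004 -0.0066] [0.0005 0.0002 0.0003] f [-0.3  0.2 -0.9]
```

```bash
python3 -m inch '[[0.0025,0,-0.005,0,0,0],[0.003,0,-0.0065,0,0,0],[0.003,0,-0.0065,0,0,0]]'
python3 -m inch '[[0.0015,0,-0.002,0,0,0],[0.003,0,-0.004,0,0,0],[0.003,0,-0.004,0,0,0]]'
python3 go.py a 334 1.2 -1.5 0
```

```text
t: 17.22
tool_pos: [468.8, 50.6, 313.4]
ee_rot: [-3.14, 0.6, -3.132]
wrist_force: [-0.7, -0.1, -0.1]
opening: 20.5
gripper_force: 30.0
t: 17.47
tool_pos: [470.0, 50.6, 312.1]
ee_rot: [-3.14, 0.601, -3.132]
wrist_force: [-1.3, -0.1, 0.4]
opening: 20.3
gripper_force: 30.0
t 17.47 TCP [470.   50.6 312.1] target [469.9  50.8 311.7] mm [-0.1  0.2 -0.4] deg [0.1  0.06 0.06]
units [-0.0002  0.0004 -0.0011] [0.0005 0.0003 0.0004] f [-1.3 -0.1  0.4]
```

Light touch at the floor exactly where predicted. Now the strokes: up, down, up, down, up.

```bash
python3 -m inch '[[-0.02,0,0.029,0,0,0],[-0.05,-0.0005,0.073,0,0,0],[-0.08,-0.0008,0.117,0,0,0],[-0.11,-0.001,0.161,0,0,0],[-0.11,-0.001,0.161,0,0,0]]'
python3 go.py a 412 1.2 -1.5 0
python3 -m inch '[[0.025,0,-0.0365,0,0,0],[0.053,0.0005,-0.0775,0,0,0],[0.08,0.0008,-0.117,0,0,0],[0.096,0.001,-0.14,0,0,0],[0.103,0.001,-0.1505,0,0,0]]'
python3 -m inch '[[0,0,0,0,0,0]]'
python3 go.py a 339 1.2 -1.5 0
```

```text
t: 17.88
tool_pos: [424.8, 50.2, 378.8]
ee_rot: [-3.14, 0.604, -3.132]
wrist_force: [-2.3, -0.6, -1.4]
opening: 20.4
gripper_force: 30.0
t 17.88 TCP [424.8  50.2 378.8] target [425.9  50.3 376. ] mm [ 1.1  0.1 -2.8] deg [0.07 0.24 0.07]
units [ 0.0027  0.0003 -0.0069] [0.0004 0.0013 0.0004] f [-2.3 -0.6 -1.4]
t: 18.3
tool_pos: [467.8, 50.6, 314.0]
ee_rot: [-3.139, 0.597, -3.131]
wrist_force: [0.1, 0.1, -1.2]
opening: 20.7
gripper_force: 30.0
t: 18.38
tool_pos: [467.6, 50.6, 314.7]
ee_rot: [-3.139, 0.598, -3.131]
wrist_force: [0.1, -0.3, -0.4]
opening: 20.8
gripper_force: 30.0
t 18.38 TCP [467.6  50.6 314.7] target [467.1  50.7 315.8] mm [-0.5  0.1  1.1] deg [ 0.12 -0.12  0.06]
units [-0.0013  0.0004  0.0028] [ 0.0006 -0.0007  0.0003] f [ 0.1 -0.3 -0.4]
```

```bash
python3 -m inch '[[-0.02,0,0.029,0,0,0],[-0.05,-0.0005,0.073,0,0,0],[-0.08,-0.0008,0.117,0,0,0],[-0.103,-0.001,0.1505,0,0,0],[-0.103,-0.001,0.1505,0,0,0]]'
python3 go.py a 412 1.2 -1.5 0
python3 -m inch '[[0.025,0,-0.0365,0,0,0],[0.053,0.0005,-0.0775,0,0,0],[0.08,0.0008,-0.117,0,0,0],[0.096,0.001,-0.14,0,0,0],[0.103,0.001,-0.1505,0,0,0]]'
python3 -m inch '[[0,0,0,0,0,0]]'
python3 go.py a 339 1.2 -1.5 0
python3 -m inch '[[-0.02,0,0.029,0,0,0],[-0.05,-0.0005,0.073,0,0,0],[-0.08,-0.0008,0.117,0,0,0],[-0.103,-0.001,0.1505,0,0,0],[-0.103,-0.001,0.1505,0,0,0]]'
python3 go.py a 412 1.2 -1.5 0
```

```text
t: 18.8
tool_pos: [424.7, 50.2, 379.0]
ee_rot: [-3.14, 0.605, -3.132]
wrist_force: [-1.0, -0.5, -1.2]
opening: 20.5
gripper_force: 30.0
t 18.8 TCP [424.7  50.2 379. ] target [425.9  50.3 376. ] mm [ 1.2  0.1 -3. ] deg [0.06 0.27 0.07]
units [ 0.003   0.0004 -0.0074] [0.0004 0.0015 0.0004] f [-1.  -0.5 -1.2]
t: 19.22
tool_pos: [467.8, 50.6, 314.4]
ee_rot: [-3.139, 0.598, -3.131]
wrist_force: [-0.5, 0.2, -1.0]
opening: 20.7
gripper_force: 30.0
t: 19.3
tool_pos: [467.6, 50.6, 314.9]
ee_rot: [-3.139, 0.598, -3.131]
wrist_force: [0.1, 0.4, -0.7]
opening: 20.6
gripper_force: 30.0
t 19.3 TCP [467.6  50.6 314.9] target [467.1  50.7 315.8] mm [-0.5  0.2  0.9] deg [ 0.11 -0.09  0.06]
units [-0.0013  0.0004  0.0022] [ 0.0006 -0.0005  0.0003] f [ 0.1  0.4 -0.7]
t: 19.72
tool_pos: [424.7, 50.2, 379.2]
ee_rot: [-3.14, 0.605, -3.132]
wrist_force: [-2.7, -0.5, -0.8]
opening: 21.0
gripper_force: 30.0
t 19.72 TCP [424.7  50.2 379.2] target [425.9  50.3 376. ] mm [ 1.2  0.1 -3.1] deg [0.06 0.29 0.06]
units [ 0.003   0.0003 -0.0078] [0.0004 0.0016 0.0003] f [-2.7 -0.5 -0.8]
```

Three strokes done. I draw out by 70 mm, then go upright above the pot.

```bash
python3 -m inch '[[-0.02,0,0.029,0,0,0],[-0.055,-0.0005,0.08,0,0,0],[-0.085,-0.0008,0.125,0,0,0],[-0.1,-0.001,0.146,0,0,0],[-0.1,-0.001,0.146,0,0,0]]'
python3 go.py p 454 -1 -0.5 0
```

```text
t: 20.13
tool_pos: [385.7, 49.8, 436.8]
ee_rot: [-3.14, 0.606, -3.132]
wrist_force: [0.3, 0.0, -0.7]
opening: 20.5
gripper_force: 30.0
t 20.13 TCP [385.7  49.8 436.8] target [446.  104.5 468. ] mm [60.3 54.7 31.2] deg [-0.1  34.73 -0.53]
units [0.1509 0.1366 0.0781] [-0.0005  0.193  -0.0029] f [ 0.3  0.  -0.7]
```

```bash
python3 -m inch '[[0.03,0.025,0.03,0,0.038,-0.0005],[0.065,0.055,0.055,0,0.077,-0.001],[0.095,0.08,0.07,0,0.115,-0.0015],[0.125,0.11,0.08,0,0.154,-0.002],[0.152,0.138,0.08,0,0.1925,-0.0029]]'
python3 -m inch '[[0,0,0,0,0,0],[0,0,0,0,0,0],[0,0,0,0,0,0]]'
python3 go.py p 454 -0.5 0 0
python3 - <<'E'
from go import *
s=arm.observe();d=arm.snapshot("wrist");P=tool(s)@d["T_tool_cam"];K=d["K"];g=d["color"].astype(np.float32)
np.savez("w9.npz",color=d["color"],K=K,pose=P);cv2.imwrite("pics/w9.png",d["color"][:,:,::-1])
print([(x["centre"],x["conf"]) for x in arm.mark_of("wrist","brush_pot")],proj(K,P,[447,105,0]))
# foot disc 80 mm dia, rim: score ring edges
gb=cv2.GaussianBlur(cv2.cvtColor(d["color"],cv2.COLOR_RGB2GRAY),(3,3),0).astype(np.float32)
th=np.linspace(0,2*np.pi,120);c=np.c_[np.cos(th),np.sin(th),0*th];L=[]
for dx in np.arange(-10,10.1,1):
    for dy in np.arange(-10,10.1,1):
        o=np.array([447+dx,105+dy,0]);f=lambda r,z:(lambda q:np.where(q[:,1]<228,cv2.remap(gb,q[:,:1],q[:,1:],1).ravel(),np.nan))(proj(K,P,o+c*r+[0,0,z]).astype(np.float32))
        L.append((np.nanmean(f(37.5,3)-f(43,3)),dx,dy))
print(sorted(L)[-4:])
for n in ["scene","side"]:
    q=np.load(n+"0.npz")
    x=[m["centre"] for m in arm.mark_of("wrist","brush_pot")]
d=arm.snapshot("side");print([(x["centre"],x["conf"],onz(d["K"],d["pose"],x["centre"],0)[:2]) for x in arm.mark_of("side","brush_pot")],[x["extent"] for x in arm.recognise("side","brush_pot")], proj(d["K"],d["pose"],[[447,105,0],[447,105,98]]))
E
```

```text
t: 20.55
tool_pos: [448.3, 105.7, 466.7]
ee_rot: [3.14, -0.008, 3.141]
wrist_force: [0.7, -0.0, -1.4]
opening: 20.5
gripper_force: 30.0
t: 20.8
tool_pos: [446.6, 104.6, 465.5]
ee_rot: [3.142, -0.003, 3.141]
wrist_force: [-0.6, -0.3, -0.8]
opening: 20.6
gripper_force: 30.0
t 20.8 TCP [446.6 104.6 465.5] target [446.5 105.  468. ] mm [-0.1  0.4  2.5] deg [-0.   -0.2   0.02]
units [-0.0002  0.001   0.0062] [-0.     -0.0011  0.0001] f [-0.6 -0.3 -0.8]
[([254.9, 156.5], 0.77)] [[254.74598294 158.61314803]]
[(np.float32(55.52194), np.float64(-1.0), np.float64(-1.0)), (np.float32(56.098274), np.float64(0.0), np.float64(0.0)), (np.float32(57.07228), np.float64(1.0), np.float64(-1.0)), (np.float32(57.80298), np.float64(0.0), np.float64(-1.0))]
[([279.9, 211.8], 0.65, array([443.81458748, 108.53269685]))] [[260.3, 175.3, 298.7, 228.8]] [[277.79448983 212.15117072]
 [279.35744226 183.39250535]]
```

Pot confirmed at (447,104.5), directly under the brush. I lower it.

```bash
python3 -m inch '[[0,0,-0.04,0,0,0],[0,0,-0.1,0,0,0],[0,0,-0.16,0,0,0],[0,0,-0.22,0,0,0],[0,0,-0.265,0,0,0]]'
python3 -m inch '[[0,0,-0.012,0,0,0],[0,0,-0.02,0,0,0],[0,0,-0.02,0,0,0]]'
python3 go.py p 334
```

```text
t: 21.57
tool_pos: [446.2, 104.8, 359.2]
ee_rot: [3.141, -0.005, 3.141]
wrist_force: [-0.2, 0.3, 0.0]
opening: 20.4
gripper_force: 30.0
t: 21.82
tool_pos: [447.0, 105.0, 353.0]
ee_rot: [3.14, -0.003, 3.141]
wrist_force: [-0.4, -0.5, -0.5]
opening: 20.3
gripper_force: 30.0
t 21.82 TCP [447. 105. 353.] target [447. 105. 348.] mm [-0. -0. -5.] deg [-0.06 -0.2   0.01]
units [-0.     -0.     -0.0125] [-0.0004 -0.0011  0.0001] f [-0.4 -0.5 -0.5]
```

```bash
python3 -m inch '[[0,0,-0.005,0,0,0],[0,0,-0.01,0,0,0],[0,0,-0.012,0,0,0],[0,0,-0.012,0,0,0]]'
python3 -m inch '[[0,0,0,0,0,0],[0,0,0,0,0,0],[0,0,0,0,0,0],[0,0,0,0,0,0],[0,0,0,0,0,0]]' 0.7
python3 -m inch '[[0,0,0.05,0,0,0],[0,0,0.13,0,0,0],[0,0,0.22,0,0,0],[0,0,0.3,0,0,0],[0,0,0.35,0,0,0]]'
python3 -m inch '[[0,0,0,0,0,0],[0,0,0,0,0,0],[0,0,0,0,0,0],[0,0,0,0,0,0],[0,0,0,0,0,0]]'
python3 - <<'E'
from go import *
d=arm.snapshot("side");K,P=d["K"],d["pose"];D0=np.load("side0.npz")
for n in("tube_brush","iron","tape_roll","circuit_board","flat_brush","adapter"):
    print(n,[(np.round(x["extent"]).tolist(),round(x["conf"],2)) for x in arm.recognise("side",n)][:3])
print("iron pred",proj(K,P,target("b",15)[0]),proj(K,P,target("b",187)[0]),"brush pred top",proj(K,P,[447,104,219]))
h=cv2.cvtColor(d["color"],cv2.COLOR_RGB2HSV)[120:200,260:300];m=(h[...,0]>8)&(h[...,0]<25)&(h[...,1]>70);q=np.argwhere(m);print("wood",q.min(0)+[120,260],q.max(0)+[120,260])
s=arm.observe();d=arm.snapshot("wrist");PW=tool(s)@d["T_tool_cam"]
print([(x["centre"],x["conf"],onz(d["K"],PW,x["centre"],14)) for x in arm.mark_of("wrist","tube_brush")])
E
```

```text
t: 22.15
tool_pos: [446.9, 105.0, 348.2]
ee_rot: [3.14, -0.003, 3.141]
wrist_force: [0.6, -0.3, -0.1]
opening: 20.5
gripper_force: 30.0
t: 22.57
tool_pos: [446.9, 105.0, 348.0]
ee_rot: [3.141, -0.004, 3.141]
wrist_force: [-0.4, -0.2, 1.1]
opening: 50.7
gripper_force: 0.0
t: 22.98
tool_pos: [446.9, 105.0, 491.5]
ee_rot: [3.14, 0.001, 3.141]
wrist_force: [1.6, 0.0, -0.4]
opening: 63.7
gripper_force: 0.0
t: 23.4
tool_pos: [446.7, 105.0, 486.4]
ee_rot: [3.141, -0.007, 3.141]
wrist_force: [-0.9, -0.8, 0.1]
opening: 64.0
gripper_force: 0.0
tube_brush [([275.0, 141.0, 286.0, 194.0], 0.76), ([149.0, 133.0, 188.0, 246.0], 0.76), ([145.0, 234.0, 158.0, 266.0], 0.56)]
iron [([286.0, 214.0, 320.0, 264.0], 0.6)]
tape_roll [([317.0, 236.0, 347.0, 265.0], 0.62)]
circuit_board [([323.0, 204.0, 366.0, 226.0], 0.83)]
flat_brush []
adapter [([290.0, 178.0, 327.0, 203.0], 0.61)]
iron pred [[283.6956507  299.22008859]] [[312.59466765 215.33625229]] brush pred top [[281.1669511  141.20498887]]
wood [140 276] [199 298]
[([256.1, 158.5], 0.92, array([448.05512548, 107.76660782,  14.        ]))]
```

The brush stands in its pot with its top at the predicted pixel, the iron is unmoved in rest_b, and the gripper is clear. I hand the job in.

```bash
python3 -c "
from rig import arm;print(arm.close_job())"
```

```text
the job is handed in; nothing more can be done
None
```

The job is handed in, with no verdict returned: the iron is seated and released in the other rest's cup, that cup was scrubbed three times floor to mouth, and the tube brush is back in its pot bristles down; the last detections matched these positions, but the flat brush was not detected, so I did not confirm it stayed put.

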